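# Load the tape and wire stands

## Task

Put the loose rolls away on their two stands: both rolls of masking tape go on the thick post and the three wire spools on the thin post, on each post the largest at the bottom and then ever smaller, each threaded on its post and lying flat on the one below. Leave the pliers, the bead box and the paint jar where they are.

Things in the scene. Friction and masses are not known exactly. Their poses are not given: they have to be found in the camera images.
- stand_thick: Fixed steel roll stand with the THICK post: dark round base 80 mm across and 8 mm high, bright upright post 26 mm in diameter in its centre, the last 4 mm chamfered to 18 mm; post top 52 mm above the table. Origin at the centre of the base's underside, on the table; z up, along the post.
- stand_thin: Fixed steel roll stand with the THIN post: dark round base 80 mm across and 8 mm high, bright upright post 10 mm in diameter in its centre, the last 4 mm tapered; post top 62 mm above the table. Origin at the centre of the base's underside, on the table; z up, along the post.
- tape_large: Larger roll of cream paper masking tape on a thin cardboard core: 68 mm outer diameter, 25 mm high, wide through hole 38 mm in diameter; lying flat on the table, both ends alike, origin at the centre of its underside, z along its axis (up at the start). Loose, about 60 g.
- tape_small: Smaller roll of cream paper masking tape on a thin cardboard core: 54 mm outer diameter, 25 mm high, wide through hole 38 mm in diameter; lying flat on the table, both ends alike, origin at the centre of its underside, z along its axis (up at the start). Loose, about 30 g.
- spool_large: Large spool: two pale wooden flanges 66 mm in diameter and 5 mm thick with brass wire wound between them (winding 4 mm inside the flanges' edge), 20 mm high overall, narrow through hole 20 mm in diameter; lying flat on the table, both ends alike, origin at the centre of its underside, z along its axis (up at the start). Loose, about 110 g.
- spool_medium: Medium spool: as the large one, but flanges 52 mm in diameter; 20 mm high, 20 mm through hole; lying flat on the table, both ends alike, origin at the centre of its underside, z along its axis (up at the start). Loose, about 70 g.
- spool_small: Small spool: as the large one, but flanges 40 mm in diameter; 20 mm high, 20 mm through hole; lying flat on the table, both ends alike, origin at the centre of its underside, z along its axis (up at the start). Loose, about 40 g.
- pliers: Bystander: pliers with orange handles lying flat on the table, about 175 mm long, 16 mm high. Origin on the table, at the pivot's handle side; the jaws point along x. To be left alone.
- bead_box: Bystander: white plastic bead organiser with five clear lids, 45 x 150 mm (x by y), 28 mm high. Origin at the centre of its underside. To be left alone.
- paint_jar: Bystander: closed paint jar, 60 mm in diameter, 60 mm high, upright. Origin at the centre of its underside. To be left alone.

How it is judged:
By the outcome, as a careful person would: the job done as asked, in the order asked, and still so for the second after the job is handed in, with the robot touching nothing.
It also fails if it takes over 112 s, if anything falls off the work surface, if the arm or the gripper's body presses on something with over 40 N, if the wrist force passes 120 N, or if a joint passes its speed limit or range.

## Robot

A 7-joint arm with a two-finger parallel gripper is mounted at the origin on the work surface. World frame = base frame: x ahead of the robot, y to its left, z up, the work surface at z = 0. Lengths are in m, angles in rad, forces in N, time in s.
With the tool pointing down it reaches from about 0.35 to 0.775 m from the base axis. Payload 3.1 kg.
Tool frame: the origin (TCP) lies at the very end of the fingers, on their centre line; the grasp point (between the pads) lies 19 mm behind it; z points along the fingers, y is the line along which they close (so a half turn about z gives the same grasp; the last joint's range is limited). The gripper opens to 85 mm and grips with 20 to 120 N. Pads are 22 mm wide; open, the fingers measure 114 mm over their backs; the gripper's body (76 mm by 85 mm) begins 54 mm behind the grasp point. The pads swing forward as they close: fully open they stand 13 mm farther back than shut.
Start: joints at [-1.338, 0.311, 0.014, 1.512, -0.004, 1.319, -0.027], TCP at [0.149, 0.529, 0.231] pointing down, gripper open.
Joint ranges: [-2.7, 2.7], [-0.3, 1.91], [-1.27, 1.3], [0.12, 2.57], [-1.44, 4.58], [0.2, 2.03], [-3.05, 3.05]. Speed limits (rad/s): [2.79, 2.79, 3.14, 3.14, 3.14, 3.14, 3.14].

## Interface

Orientations are given as a 3x3 rotation matrix whose columns are the frame's x, y, z axes.
In Python, from cell import bot, read_camera, get_calibration, get_state gives the robot as it stands (bot), with the cameras as plain functions and the readings as plain functions.
- The arm moves only by the tool jog_arm, called after "Request:" by a JSON object that holds its "api" and its "payload", one argument or row to a line. Schema: {"type":"object","properties":{"deltas":{"type":"array","items":{"type":"number"},"minItems":7,"maxItems":84},"grip_force":{"type":"number"},"only":{"type":"string"},"quiet":{"type":"boolean"},"lines":{"type":"string"}},"required":["deltas"],"additionalProperties":false}. deltas is one flat list of numbers that holds 1 to 12 rows one after another, with no inner brackets; each row has 7 numbers: dx, dy, dz in m, then a rotation vector rx, ry, rz in rad, then the finger opening in m; each row shifts and turns the commanded pose from where the row before left it, along the tool's axes as they then stand; what a row does not reach is not made up. A row lasts 1/10 s, in which the tool goes at most 0.05 m and 0.15 rad, less where a joint would pass 70% of its speed; a pose out of reach is approached as far as the arm can. The fingers move at their own pace and stop on an object; grip_force is the grip in N (left out, the last holds). Time passes only in rows, so rows that do not move let the fingers close. The tool returns the time, the measured TCP pose, the force, the opening and the grip force at its end. only (a regular expression) keeps the lines of the reply that match it, lines (a string "A,B") keeps lines A to B, and quiet returns only ok. Input that does not fit is refused with a message, and nothing moves.
- get_state(): the state, without advancing time (a new reading comes with each control period).
- read_camera(name): name is "side" or "top" or "wrist"; returns the picture (400x640x3 uint8, blue, green, red); there is no depth.
- get_calibration(name): a dict with "camera_matrix" (3x3 intrinsics, pixels), "rvec" (rotation vector, rad) and "tvec" (3), from world to camera coordinates, as OpenCV has them; the wrist camera has in their place "tool_from_camera" (4x4, takes a point from camera to tool coordinates, whose origin is the TCP and whose axes are the flange's). Camera axes: x right, y down, z forward; pixel columns grow to the right and rows downward; lengths in m; the calibration is good to about 2 mm. A picture is of the moment at which its call begins: read the wrist's pose just before it. get_calibration takes no time and is no camera call.
- bot.finish_job(): hands the job in; it is judged then, once.
The state is a dict: "time": time; "joint_positions": joint angles; "joint_vel": joint speeds; "joint_efforts": joint torques, N m; "tool_pos": TCP position; "eef_rot": TCP orientation; "contact_force": force on the tool from outside, world axes, zero at the start; "wrist_torque": the same for the moment, N m; "gripper_width": finger opening in m; "grip_force": force on a finger pad.
Only numpy, scipy, OpenCV 4.12 (cv2) and the standard library are available. Lean on these libraries where they do the work, as an engineer would, in place of code of your own. Each camera call takes 0.05 s, during which the arm holds its last target. There are 200 camera calls.

## Working session

There is one attempt and no reset: what is moved stays moved. The work goes in short steps, Python scripts to look and compute and a tool call to move; the robot and the scene stay as the last step left them, time stands still between calls to the robot, and variables do not carry over. Pictures are saved under pics/ and viewed, at most 16 in all, crops included, and the job is handed in when it is done.

```bash
ls; mkdir -p pics; python3 - <<'E'
from cell import bot, read_camera, get_calibration, get_state
import cv2,numpy as np
for n in ("top","side"):
    cv2.imwrite(f"pics/{n}0.png",read_camera(n))
    c=get_calibration(n);R=cv2.Rodrigues(np.array(c["rvec"]))[0]
    print(n,np.round(c["camera_matrix"],1).tolist(),np.round(-R.T@np.array(c["tvec"]).ravel(),3),np.round(R,2).tolist())
s=get_state();print(s["time"],s["tool_pos"],np.round(s["eef_rot"],3).tolist(),s["gripper_width"])
print(np.round(get_calibration("wrist")["tool_from_camera"],3).tolist())
E
```

```text
cell.py
pics
top [[381.2, 0.0, 321.9], [0.0, 381.2, 193.8], [0.0, 0.0, 1.0]] [ 0.403 -0.     0.84 ] [[-0.03, -1.0, 0.01], [-0.99, 0.03, -0.16], [0.16, -0.01, -0.99]]
side [[364.6, 0.0, 320.4], [0.0, 364.6, 199.2], [0.0, 0.0, 1.0]] [0.467 0.533 0.683] [[-0.99, -0.11, -0.02], [-0.08, 0.76, -0.64], [0.09, -0.63, -0.77]]
0.1 [0.14905282 0.52874304 0.23033653] [[-0.962, 0.271, -0.001], [0.271, 0.962, -0.002], [-0.0, -0.002, -1.0]] 0.08538810526356866
[[-0.001, -0.959, -0.282, 0.072], [1.0, -0.001, -0.001, 0.0], [0.0, -0.282, 0.959, -0.143], [0.0, 0.0, 0.0, 1.0]]
```

View pics/top0.png

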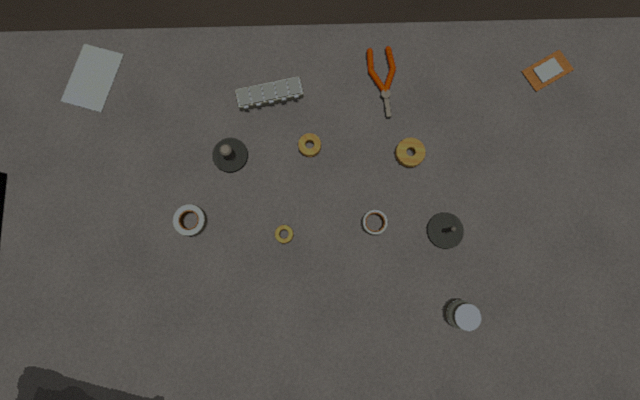

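View pics/side0.png

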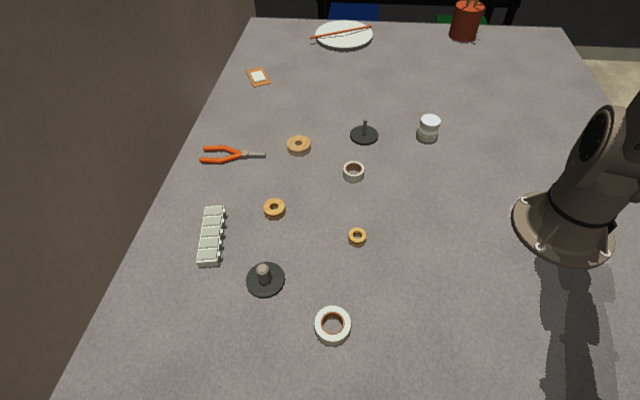

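```bash
cat > h.py <<'E'
from cell import bot, read_camera, get_calibration, get_state
import cv2,numpy as np
def cal(n):
    c=get_calibration(n);K=np.array(c["camera_matrix"])
    if n=="wrist":
        s=get_state();T=np.eye(4);T[:3,:3]=s["eef_rot"];T[:3,3]=s["tool_pos"];T=T@np.array(c["tool_from_camera"])
        return K,T[:3,:3],T[:3,3]
    R=cv2.Rodrigues(np.array(c["rvec"]))[0];return K,R.T,-R.T@np.array(c["tvec"]).ravel()
def ray(C,p):
    K,R,o=C;d=R@np.linalg.solve(K,[p[0],p[1],1]);return o,d/np.linalg.norm(d)
def plane(C,p,z):
    o,d=ray(C,p);return o+d*(z-o[2])/d[2]
def proj(C,X):
    K,R,o=C;p=K@(R.T@(np.array(X)-o));return p[:2]/p[2]
def tri(r1,r2):
    A=np.array([r1[1],-r2[1]]).T;t=np.linalg.lstsq(A,r2[0]-r1[0],rcond=None)[0]
    a=r1[0]+t[0]*r1[1];b=r2[0]+t[1]*r2[1];return (a+b)/2,np.linalg.norm(a-b)
def blob(im,seed,r,kind):
    """hull of the object's mask near seed; kind y(ellow) w(hite) d(ark)"""
    I=cv2.GaussianBlur(im,(3,3),0).astype(int);x,y=map(int,seed);m=np.zeros(im.shape[:2],np.uint8)
    roi=cv2.circle(m.copy(),(x,y),r,255,-1);g=I.mean(2);bg=np.median(g[roi>0])if 0 else np.median(g)
    k={"y":(I[...,2]-I[...,0])>45,"w":g>bg+35,"d":g<bg-25}[kind]
    k=(k*255).astype(np.uint8)&roi
    c=cv2.findContours(k,cv2.RETR_EXTERNAL,cv2.CHAIN_APPROX_NONE)[0]
    h=cv2.convexHull(max(c,key=cv2.contourArea));M=cv2.moments(h)
    return np.array([M["m10"]/M["m00"],M["m01"]/M["m00"]]),cv2.boundingRect(h)
E
python3 - <<'E'
from h import *
S={"thick":("d",(230,155),(265,280),28),"thin":("d",(445,231),(364,135),26),"tapeL":("w",(189,220),(333,326),26),"tapeS":("w",(375,222),(354,171),20),
"spL":("y",(410,152),(299,145),22),"spM":("y",(310,145),(274,208),18),"spS":("y",(284,234),(357,237),16)}
a,b=cv2.imread("pics/top0.png"),cv2.imread("pics/side0.png");A,B=cal("top"),cal("side")
for n,(k,p,q,r) in S.items():
    u,bu=blob(a,p,r,k);v,bv=blob(b,q,r,k);X,e=tri(ray(A,u),ray(B,v))
    print(n,u.round(1),bu,v.round(1),bv,X.round(4),round(e,4))
for n,p,q in(("thick post top",(226,150),(263,266)),("thin",(453,229),(365,121))):print(n,tri(ray(A,p),ray(B,q)))
E
```

```text
thick [229.9 155.1] (213, 138, 35, 35) [265.2 280. ] (246, 262, 40, 37) [0.6326 0.1969 0.0024] 0.0004
thin [444.1 230.4] (426, 213, 37, 36) [363.8 134.1] (350, 120, 29, 26) [ 0.4487 -0.272   0.0098] 0.0006
tapeL [188.  219.5] (174, 206, 29, 28) [332.2 322.7] (314, 305, 37, 36) [0.4867 0.2798 0.0252] 0.0006Traceback (most recent call last):
  File "<stdin>", line 6, in <module>
  File "h.py", line 25, in blob
    h=cv2.convexHull(max(c,key=cv2.contourArea));M=cv2.moments(h)
                     ~~~^^^^^^^^^^^^^^^^^^^^^^^
ValueError: max() iterable argument is empty
```

```bash
sed -i 's/g>bg+35/g>bg+20/' h.py
python3 - <<'E'
from h import *
S={"thick":("d",(230,155),(265,280),28),"thin":("d",(445,231),(364,135),26),"tapeL":("w",(189,220),(333,326),26),"tapeS":("w",(375,222),(354,171),20),
"spL":("y",(410,152),(299,145),22),"spM":("y",(310,145),(274,208),18),"spS":("y",(284,234),(357,237),16)}
a,b=cv2.imread("pics/top0.png"),cv2.imread("pics/side0.png");A,B=cal("top"),cal("side")
for n,(k,p,q,r) in S.items():
  try:
    u,bu=blob(a,p,r,k);v,bv=blob(b,q,r,k);X,e=tri(ray(A,u),ray(B,v))
    print(n,u.round(1),bu,v.round(1),bv,X.round(4),round(e,4))
  except Exception as e: print(n,e,a[p[1]-14:p[1]+15:2,p[0]].mean(1),b[q[1]-12:q[1]+12:2,q[0]].mean(1), np.median(a.mean(2)),np.median(b.mean(2)))
for n,p,q in(("thick post top",(226,150),(263,266)),("thin",(453,229),(365,121))):print(n,tri(ray(A,p),ray(B,q)))
E
```

```text
thick [229.9 155.1] (213, 138, 35, 35) [265.2 280. ] (246, 262, 40, 37) [0.6326 0.1969 0.0024] 0.0004
thin [444.1 230.4] (426, 213, 37, 36) [363.8 134.1] (350, 120, 29, 26) [ 0.4487 -0.272   0.0098] 0.0006
tapeL [187.8 219.4] (173, 204, 31, 31) [332.1 322.6] (314, 305, 37, 37) [0.4869 0.28   0.026 ] 0.0007
tapeS [375.2 221.5] (364, 210, 24, 24) [353.3 167.7] (343, 160, 22, 16) [ 0.4708 -0.1204  0.0264] 0.0011
spL [410.2 151.5] (396, 138, 29, 28) [298.2 142.9] (287, 135, 24, 17) [ 0.6249 -0.2073  0.0197] 0.0006
spM [309.2 144.3] (298, 134, 23, 22) [273.7 207.7] (263, 198, 22, 21) [0.6492 0.017  0.0143] 0.0008
spS [283.5 233.6] (275, 225, 18, 18) [356.8 235.9] (348, 227, 19, 19) [0.4514 0.0771 0.0143] 0.0008
thick post top (array([0.63024434, 0.19328317, 0.05388771]), np.float64(0.0003255805732678117))
thin (array([ 0.44876082, -0.27676712,  0.0520492 ]), np.float64(0.000677044496425418))
```

Request:
{"api": "jog_arm", "payload": {
  "deltas": [0, 0, 0, 0, 0, -0.1375, 0.085, 0, 0, 0, 0, 0, -0.1375, 0.085, -0.034, -0.025, 0.01, 0, 0, 0, 0.085, -0.034, -0.025, 0.01, 0, 0, 0, 0.085, -0.034, -0.025, 0.01, 0, 0, 0, 0.085, -0.034, -0.025, 0.01, 0, 0, 0, 0.085, -0.034, -0.025, 0.01, 0, 0, 0, 0.085, -0.034, -0.025, 0.01, 0, 0, 0, 0.085, -0.034, -0.025, 0.01, 0, 0, 0, 0.085, -0.034, -0.025, 0.01, 0, 0, 0, 0.085, -0.034, -0.025, 0.01, 0, 0, 0, 0.085, -0.034, -0.025, 0.01, 0, 0, 0, 0.085]
}}

```text
time: 1.3
tool_pos: [0.4901, 0.2782, 0.1305]
eef_rot: [[-1.0, -0.001, -0.001], [-0.001, 1.0, -0.0], [0.001, -0.0, -1.0]]
contact_force: [-0.5, 0.8, -0.5]
gripper_width: 0.085
grip_force: 0.0
```

Request:
{"api": "jog_arm", "payload": {
  "deltas": [0, 0, 0, 0, 0, 0, 0.085, 0, 0, 0, 0, 0, 0, 0.085]
}}

```text
time: 1.5
tool_pos: [0.4896, 0.2779, 0.1303]
eef_rot: [[-1.0, 0.003, -0.002], [0.003, 1.0, -0.001], [0.002, -0.001, -1.0]]
contact_force: [-1.0, 0.9, 0.8]
gripper_width: 0.0848
grip_force: 0.0
```

```bash
python3 - <<'E'
from h import *
s=get_state();print(s["joint_positions"],np.round(s["eef_rot"],3).tolist());C=cal("wrist")
cv2.imwrite("pics/w1.png",read_camera("wrist"));print(proj(C,[.487,.28,.025]))
E
```

```text
[-0.68136784  0.41460844  0.18220445  1.6294397  -0.08141544  1.1070354
  1.08984465] [[-1.0, 0.003, -0.002], [0.003, 1.0, -0.001], [0.002, -0.001, -1.0]]
[321.15011145 198.47598108]
```

View pics/w1.png

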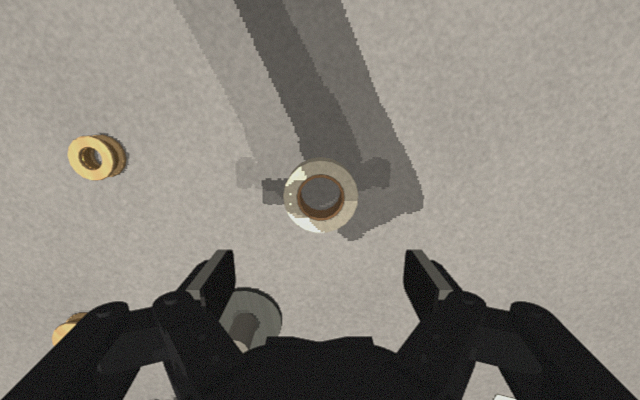

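Request:
{"api": "jog_arm", "payload": {
  "deltas": [0.0036, 0.0021, 0.025, 0, 0, 0, 0.085, 0, 0, 0.03, 0, 0, 0, 0.085, 0, 0, 0.03, 0, 0, 0, 0.085, 0, 0, 0.025, 0, 0, 0, 0.085, 0, 0, 0.015, 0, 0, 0, 0.085, 0, 0, 0, 0, 0, 0, 0.085, 0, 0, 0, 0, 0, 0, 0.06, 0, 0, 0, 0, 0, 0, 0.06, 0, 0, 0, 0, 0, 0, 0.06, 0, 0, 0, 0, 0, 0, 0.06, 0, 0, 0, 0, 0, 0, 0.06],
  "grip_force": 30
}}

```text
time: 2.65
tool_pos: [0.4865, 0.283, 0.0079]
eef_rot: [[-1.0, -0.001, 0.002], [-0.001, 1.0, 0.002], [-0.002, 0.002, -1.0]]
contact_force: [-0.3, 1.0, 6.3]
gripper_width: 0.066
grip_force: 34.1
```

Request:
{"api": "jog_arm", "payload": {
  "deltas": [0, 0, -0.03, 0, 0, 0, 0.06, 0, 0, -0.04, 0, 0, 0, 0.06, -0.036, 0, -0.04, 0, 0, 0, 0.06, -0.036, 0, -0.02, 0, 0, 0, 0.06, -0.037, 0, -0.01, 0, 0, 0, 0.06, -0.037, 0, 0, 0, 0, 0, 0.06, 0, 0, 0, 0, 0, 0, 0.06, 0, 0, 0, 0, 0, 0, 0.06]
}}

```text
time: 3.45
tool_pos: [0.6291, 0.2805, 0.142]
eef_rot: [[-1.0, 0.001, -0.002], [0.001, 1.0, -0.001], [0.002, -0.001, -1.0]]
contact_force: [-0.0, -0.1, -0.3]
gripper_width: 0.0661
grip_force: 34.2
```

```bash
python3 - <<'E'
from h import *
C=cal("wrist");im=read_camera("wrist")
cv2.imwrite("pics/w2.png",im);print(proj(C,[.6326,.1969,.008]),proj(C,[.6326,.1969,.052]))
E
```

```text
[235.17639379 196.89842468] [220.64772607 210.52396854]
```

View pics/w2.png

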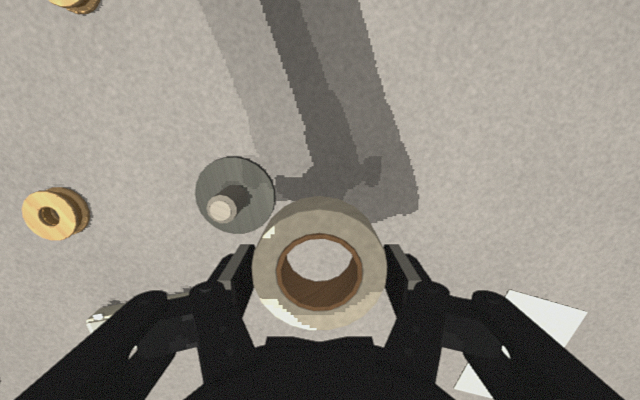

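```bash
python3 - <<'E'
from h import *
C=cal("wrist");print(get_state()["tool_pos"]);print(plane(C,(319,272),.159),plane(C,(320,264),.159),plane(C,(235,195),.008),plane(C,(221,209.5),.052))
E
```

```text
[0.62811548 0.28141601 0.1424117 ]
[0.62901857 0.28176246 0.159     ] [0.62463231 0.28225553 0.159     ] [0.62984523 0.19779904 0.008     ] [0.63092638 0.19813912 0.052     ]
```

Request:
{"api": "jog_arm", "payload": {
  "deltas": [-0.0025, -0.04, 0, 0, 0, 0, 0.06, 0, -0.0435, 0, 0, 0, 0, 0.06, 0, 0, 0, 0, 0, 0, 0.06, 0, 0, 0, 0, 0, 0, 0.06, 0, 0, 0.03, 0, 0, 0, 0.06, 0, 0, 0.03, 0, 0, 0, 0.06, 0, 0, 0.03, 0, 0, 0, 0.06, 0, 0, 0.02, 0, 0, 0, 0.06, 0, 0, 0.01, 0, 0, 0, 0.06, 0, 0, 0, 0, 0, 0, 0.06]
}}

```text
time: 4.5
tool_pos: [0.6295, 0.1998, 0.0219]
eef_rot: [[-1.0, -0.003, -0.004], [-0.003, 1.0, 0.0], [0.004, 0.0, -1.0]]
contact_force: [0.9, 1.0, -0.1]
gripper_width: 0.0659
grip_force: 34.2
```

Request:
{"api": "jog_arm", "payload": {
  "deltas": [0, 0, 0.004, 0, 0, 0, 0.06, 0, 0, 0.002, 0, 0, 0, 0.06, 0, 0, 0, 0, 0, 0, 0.06]
}}

```text
time: 4.8
tool_pos: [0.6322, 0.1984, 0.0184]
eef_rot: [[-1.0, -0.0, 0.001], [-0.0, 1.0, 0.001], [-0.001, 0.001, -1.0]]
contact_force: [0.1, 0.0, -0.3]
gripper_width: 0.0661
grip_force: 34.2
```

Request:
{"api": "jog_arm", "payload": {
  "deltas": [0, 0, 0, 0, 0, 0, 0.085, 0, 0, 0, 0, 0, 0, 0.085, 0, 0, 0, 0, 0, 0, 0.085, 0, 0, 0, 0, 0, 0, 0.085, 0, 0, -0.03, 0, 0, 0, 0.085, 0, 0, -0.03, 0, 0, 0, 0.085, 0, 0, -0.04, 0, 0, 0, 0.085, 0, 0, 0, 0, 0, 0, 0.085]
}}

```text
time: 5.6
tool_pos: [0.6364, 0.1993, 0.1249]
eef_rot: [[-1.0, -0.0, 0.013], [-0.0, 1.0, 0.004], [-0.013, 0.004, -1.0]]
contact_force: [1.2, 0.2, 1.0]
gripper_width: 0.0849
grip_force: 0.0
```

```bash
python3 - <<'E'
from h import *
cv2.imwrite("pics/s1.png",read_camera("wrist"));print(get_state()["tool_pos"])
E
```

```text
[0.63456025 0.19884057 0.12185095]
```

View pics/s1.png

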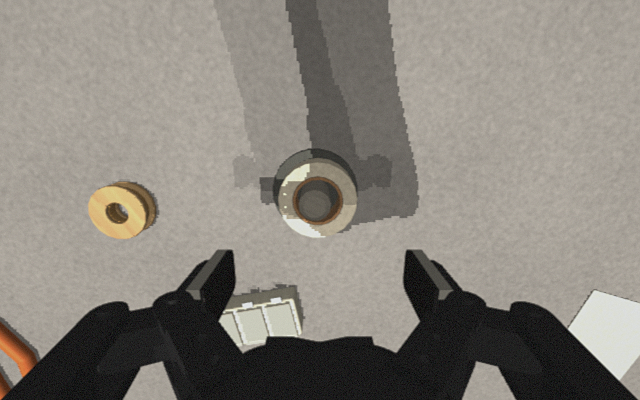

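Request:
{"api": "jog_arm", "payload": {
  "deltas": [0.0206, -0.04, 0, 0, 0, 0, 0.085, 0.0206, -0.04, 0, 0, 0, 0, 0.085, 0.0206, -0.04, 0, 0, 0, 0, 0.085, 0.0206, -0.04, 0, 0, 0, 0, 0.085, 0.0206, -0.04, 0, 0, 0, 0, 0.085, 0.0206, -0.04, 0, 0, 0, 0, 0.085, 0.0206, -0.04, 0, 0, 0, 0, 0.085, 0.0206, -0.04, 0, 0, 0, 0, 0.085, 0, 0, 0, 0, 0, 0, 0.085, 0, 0, 0, 0, 0, 0, 0.085, 0, 0, 0, 0, 0, 0, 0.085]
}}

```text
time: 6.75
tool_pos: [0.4671, -0.1204, 0.117]
eef_rot: [[-1.0, -0.002, -0.001], [-0.002, 1.0, 0.001], [0.001, 0.001, -1.0]]
contact_force: [-0.1, -0.1, -0.0]
gripper_width: 0.085
grip_force: 0.0
```

```bash
cat > look.py <<'E'
# look.py x y z dia kind: find round top face near the predicted pixel, print its centre and TCP
from h import *;import sys
x,y,z,d=map(float,sys.argv[1:5]);C=cal("wrist");im=read_camera("wrist");s=get_state()
p=proj(C,[x,y,z]);r=abs(proj(C,[x,y+d/2,z])[0]-p[0]);print("pred",p.round(1),"r",r.round(1))
cv2.imwrite("pics/%s.png"%sys.argv[5],im)
g=cv2.medianBlur(cv2.cvtColor(im,cv2.COLOR_BGR2GRAY),3)
m=cv2.circle(np.zeros_like(g),tuple(int(v) for v in p),int(2.2*r),255,-1);g=cv2.bitwise_and(g,m)
c=cv2.HoughCircles(g,cv2.HOUGH_GRADIENT_ALT,1,10,param1=150,param2=.5,minRadius=int(.2*r),maxRadius=int(1.25*r))
for q in ([] if c is None else c[0]): print(q.round(1),plane(C,q[:2],z).round(4))
print("tcp",s["tool_pos"].round(4),np.round(s["eef_rot"][:,2],3))
E
python3 look.py .470 -.1204 .025 .054 w3
```

```text
pred [318.5 208.7] r 31.5
[317.  207.   27.2] [ 0.4684 -0.1217  0.025 ]
[276.  203.   22.2] [ 0.4649 -0.1567  0.025 ]
[317.  207.   15.4] [ 0.4684 -0.1217  0.025 ]
[365.  186.   17.4] [ 0.45   -0.0815  0.025 ]
tcp [ 0.4674 -0.1201  0.117 ] [-0.001  0.001 -1.   ]
```

View pics/w3.png

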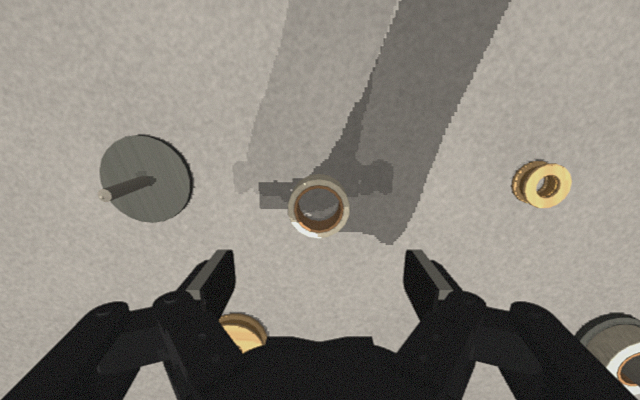

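Request:
{"api": "jog_arm", "payload": {
  "deltas": [-0.0015, -0.0005, 0.03, 0, 0, 0, 0.085, 0, 0, 0.03, 0, 0, 0, 0.085, 0, 0, 0.03, 0, 0, 0, 0.085, 0, 0, 0.016, 0, 0, 0, 0.085, 0, 0, 0, 0, 0, 0, 0.07, 0, 0, 0, 0, 0, 0, 0.045, 0, 0, 0, 0, 0, 0, 0.045, 0, 0, 0, 0, 0, 0, 0.045, 0, 0, 0, 0, 0, 0, 0.045, 0, 0, 0, 0, 0, 0, 0.045, 0, 0, 0, 0, 0, 0, 0.045],
  "grip_force": 25
}}

```text
time: 7.9
tool_pos: [0.4693, -0.1225, 0.0123]
eef_rot: [[-1.0, -0.0, 0.002], [-0.0, 1.0, -0.0], [-0.002, -0.0, -1.0]]
contact_force: [-0.1, 0.3, 4.8]
gripper_width: 0.0517
grip_force: 26.7
```

```bash
python3 - <<'E'
from h import *
C=cal("wrist");s=get_state();print(s["tool_pos"],s["grip_force"],s["gripper_width"])
E
```

```text
[ 0.46930927 -0.1224795   0.01232261] 26.69041964225471 0.051663219790692085
```

Request:
{"api": "jog_arm", "payload": {
  "deltas": [0, 0, -0.04, 0, 0, 0, 0.045, 0, 0, -0.04, 0, 0, 0, 0.045, -0.0202, 0.04, -0.04, 0, 0, 0, 0.045, -0.0202, 0.04, 0, 0, 0, 0, 0.045, -0.0202, 0.04, 0, 0, 0, 0, 0.045, -0.0202, 0.04, 0, 0, 0, 0, 0.045, -0.0202, 0.04, 0, 0, 0, 0, 0.045, -0.0202, 0.04, 0, 0, 0, 0, 0.045, -0.0202, 0.04, 0, 0, 0, 0, 0.045, -0.0202, 0.0395, 0, 0, 0, 0, 0.045, 0, 0, 0, 0, 0, 0, 0.045, 0, 0, 0, 0, 0, 0, 0.045]
}}

```text
time: 9.1
tool_pos: [0.6259, 0.1918, 0.1234]
eef_rot: [[-1.0, -0.003, -0.002], [-0.003, 1.0, -0.001], [0.002, -0.001, -1.0]]
contact_force: [-1.2, -0.2, -0.4]
gripper_width: 0.0518
grip_force: 26.8
```

Request:
{"api": "jog_arm", "payload": {
  "deltas": [0, 0, 0, 0, 0, 0, 0.045]
}}

```text
time: 9.2
tool_pos: [0.6263, 0.1881, 0.1243]
eef_rot: [[-1.0, 0.002, -0.001], [0.002, 1.0, -0.002], [0.001, -0.002, -1.0]]
contact_force: [0.4, -0.2, -0.6]
gripper_width: 0.0514
grip_force: 26.8
```

```bash
python3 look.py .631 .1975 .052 .018 w4
```

```text
pred [330.6 218.6] r 11.3
tcp [0.6264 0.1877 0.1246] [-0.001 -0.002 -1.   ]
```

View pics/w4.png

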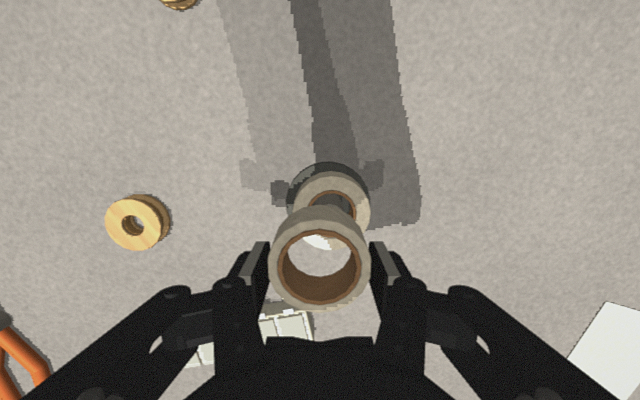

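Request:
{"api": "jog_arm", "payload": {
  "deltas": [-0.005, 0.0085, 0, 0, 0, 0, 0.045, 0, 0, 0, 0, 0, 0, 0.045, 0, 0, 0, 0, 0, 0, 0.045, 0, 0, 0, 0, 0, 0, 0.045]
}}

```text
time: 9.65
tool_pos: [0.6315, 0.1986, 0.1249]
eef_rot: [[-1.0, 0.0, -0.0], [0.0, 1.0, -0.0], [0.0, -0.0, -1.0]]
contact_force: [0.5, -0.3, -0.4]
gripper_width: 0.052
grip_force: 26.8
```

```bash
python3 - <<'E'
from h import *
C=cal("wrist");s=get_state();z=s["tool_pos"][2]+.0135;print(s["tool_pos"],plane(C,(319,268),z)-s["tool_pos"])
E
```

```text
[0.63153556 0.19859732 0.12485714] [0.00039639 0.00033965 0.0135    ]
```

Well centred; lower from 0.125 to about 0.047.

Request:
{"api": "jog_arm", "payload": {
  "deltas": [0, -0.001, 0.025, 0, 0, 0, 0.045, 0, 0, 0.025, 0, 0, 0, 0.045, 0, 0, 0.02, 0, 0, 0, 0.045, 0, 0, 0.005, 0, 0, 0, 0.045, 0, 0, 0.003, 0, 0, 0, 0.045, 0, 0, 0, 0, 0, 0, 0.045, 0, 0, 0, 0, 0, 0, 0.045]
}}

```text
time: 10.35
tool_pos: [0.6326, 0.1982, 0.0483]
eef_rot: [[-1.0, -0.0, 0.003], [-0.0, 1.0, 0.001], [-0.003, 0.001, -1.0]]
contact_force: [0.4, -0.3, -1.2]
gripper_width: 0.0518
grip_force: 26.8
```

Request:
{"api": "jog_arm", "payload": {
  "deltas": [0, 0, 0.003, 0, 0, 0, 0.045, 0, 0, 0, 0, 0, 0, 0.045, 0, 0, 0, 0, 0, 0, 0.07, 0, 0, 0, 0, 0, 0, 0.085, 0, 0, 0, 0, 0, 0, 0.085, 0, 0, 0, 0, 0, 0, 0.085, 0, 0, -0.03, 0, 0, 0, 0.085, 0, 0, -0.04, 0, 0, 0, 0.085, 0, 0, 0, 0, 0, 0, 0.085, 0, 0, 0, 0, 0, 0, 0.085]
}}

```text
time: 11.35
tool_pos: [0.6325, 0.1982, 0.1153]
eef_rot: [[-1.0, -0.0, 0.003], [-0.0, 1.0, 0.001], [-0.003, 0.001, -1.0]]
contact_force: [-0.1, -0.1, -0.4]
gripper_width: 0.0846
grip_force: 0.0
```

```bash
python3 look.py .631 .1975 .058 .054 w5;  python3 - <<'E'
from h import *
cv2.imwrite("pics/s5.png",cv2.resize(read_camera("side")[220:380,180:400],None,fx=2,fy=2))
E
```

```text
pred [317.6 217.1] r 36.6
[317.  217.   28.3] [0.6309 0.1971 0.058 ]
[317.  217.   38.6] [0.6309 0.1971 0.058 ]
[317.  217.   14.6] [0.6309 0.1971 0.058 ]
[294.  175.   13.9] [0.5995 0.1809 0.058 ]
tcp [0.6313 0.1979 0.1136] [-0.  0. -1.]
```

View pics/w5.png

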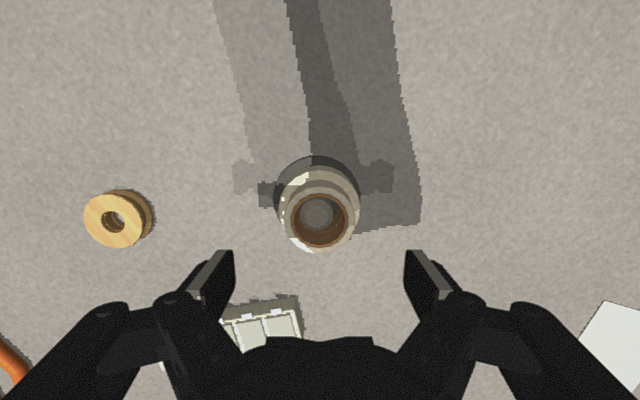

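Request:
{"api": "jog_arm", "payload": {
  "deltas": [0, -0.0405, -0.01, 0, 0, 0, 0.085, 0, -0.0405, 0, 0, 0, 0, 0.085, 0, -0.0405, 0, 0, 0, 0, 0.085, 0.001, -0.0405, 0, 0, 0, 0, 0.085, 0.001, -0.0405, 0, 0, 0, 0, 0.085, 0.001, -0.0405, 0, 0, 0, 0, 0.085, 0.001, -0.0405, 0, 0, 0, 0, 0.085, 0.001, -0.0405, 0, 0, 0, 0, 0.085, 0.001, -0.0405, 0, 0, 0, 0, 0.085, 0.001, -0.0405, 0, 0, 0, 0, 0.085, 0, 0, 0, 0, 0, 0, 0.085, 0, 0, 0, 0, 0, 0, 0.085]
}}

```text
time: 12.65
tool_pos: [0.623, -0.2089, 0.1218]
eef_rot: [[-1.0, 0.004, -0.003], [0.004, 1.0, 0.0], [0.003, 0.0, -1.0]]
contact_force: [-0.2, -0.3, -0.3]
gripper_width: 0.0852
grip_force: 0.0
```

```bash
python3 look.py .624 -.2073 .020 .066 w6
```

```text
pred [320.4 203.7] r 37.1
[319.  203.   35.9] [ 0.6234 -0.2085  0.02  ]
[319.  203.   12.7] [ 0.6234 -0.2085  0.02  ]
[352.  253.   23.9] [ 0.6723 -0.1779  0.02  ]
[272. 201.  10.] [ 0.6213 -0.2502  0.02  ]
tcp [ 0.6238 -0.2063  0.122 ] [-0.003  0.002 -1.   ]
```

View pics/w6.png

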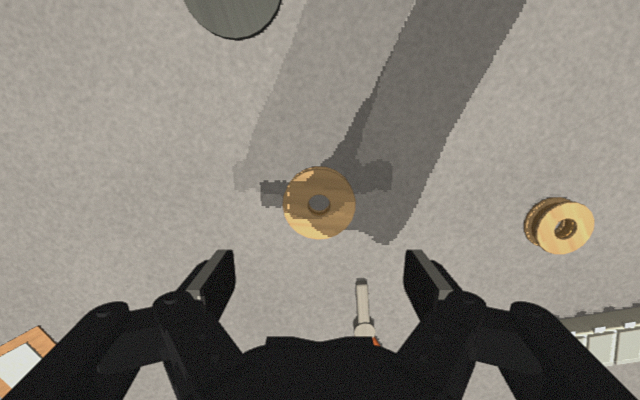

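Request:
{"api": "jog_arm", "payload": {
  "deltas": [0, -0.0005, 0.03, 0, 0, 0, 0.085, 0, 0, 0.035, 0, 0, 0, 0.085, 0, 0, 0.035, 0, 0, 0, 0.085, 0, 0, 0.015, 0, 0, 0, 0.085, 0, 0, 0, 0, 0, 0, 0.085, 0, 0, 0, 0, 0, 0, 0.06, 0, 0, 0, 0, 0, 0, 0.06, 0, 0, 0, 0, 0, 0, 0.06, 0, 0, 0, 0, 0, 0, 0.06, 0, 0, 0, 0, 0, 0, 0.06],
  "grip_force": 40
}}

```text
time: 13.7
tool_pos: [0.6268, -0.2079, 0.0119]
eef_rot: [[-1.0, -0.001, 0.005], [-0.001, 1.0, -0.001], [-0.005, -0.001, -1.0]]
contact_force: [-1.0, 1.2, 6.7]
gripper_width: 0.0627
grip_force: 43.0
```

Request:
{"api": "jog_arm", "payload": {
  "deltas": [0, 0, -0.04, 0, 0, 0, 0.06, 0, 0, -0.04, 0, 0, 0, 0.06, 0.028, -0.021, -0.04, 0, 0, 0, 0.06, 0.028, -0.021, -0.02, 0, 0, 0, 0.06, 0.028, -0.021, 0, 0, 0, 0, 0.06, 0, 0, 0, 0, 0, 0, 0.06, 0, 0, 0, 0, 0, 0, 0.06, 0, 0, 0, 0, 0, 0, 0.06]
}}

```text
time: 14.5
tool_pos: [0.5434, -0.268, 0.1465]
eef_rot: [[-1.0, -0.002, 0.001], [-0.002, 1.0, 0.001], [-0.001, 0.001, -1.0]]
contact_force: [0.6, 0.1, -1.1]
gripper_width: 0.0628
grip_force: 43.9
```

```bash
python3 look.py .4487 -.272 .008 .08 w7; python3 - <<'E'
from h import *
C=cal("wrist");im=cv2.imread("pics/w7.png");p=proj(C,[.4487,-.272,.008])
u,b=blob(im,p,60,"d");print(u,b,plane(C,u,.008),proj(C,[.4487,-.272,.062]))
s=get_state();print(s["gripper_width"],s["grip_force"])
E
```

```text
pred [314.2  91.6] r 43.6
[311.   83.   41.3] [ 0.4414 -0.2749  0.008 ]
[374.  134.   20.9] [ 0.4865 -0.2151  0.008 ]
tcp [ 0.5435 -0.2677  0.1462] [ 0.001  0.001 -1.   ]
[310.73642152  90.50153378] (267, 43, 89, 95) [ 0.44785064 -0.27492404  0.008     ] [312.77693565  85.26904519]
0.062429956951905875 43.94379258155823
```

View pics/w7.png

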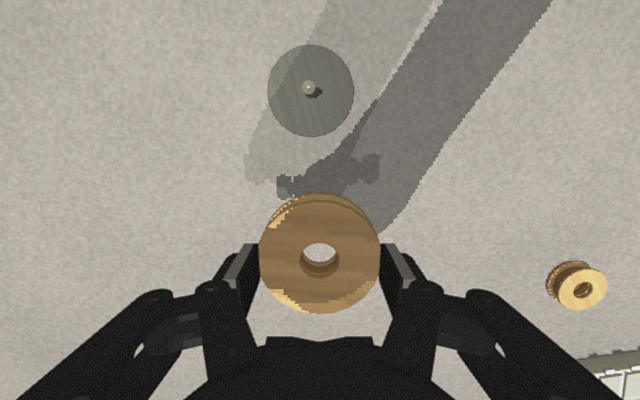

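```bash
python3 - <<'E'
from h import *
C=cal("wrist");s=get_state();t=s["tool_pos"]
print(t,plane(C,(309.5,87.5),.062))
for zz in(.008,.012):print(plane(C,(320,260),t[2]+zz)-t,plane(C,(320,257.5),t[2]+zz)-t)
E
```

```text
[ 0.54354894 -0.26768868  0.14622026] [ 0.45023576 -0.27442153  0.062     ]
[-0.00116621  0.00084893  0.008     ] [-0.0026035   0.00084498  0.008     ]
[-0.00328256  0.00082536  0.012     ] [-0.00467722  0.00082153  0.012     ]
```

Request:
{"api": "jog_arm", "payload": {
  "deltas": [0.03, -0.0026, 0, 0, 0, 0, 0.06, 0.03, -0.0025, 0, 0, 0, 0, 0.06, 0.0325, -0.0025, 0, 0, 0, 0, 0.06, 0, 0, 0, 0, 0, 0, 0.06, 0, 0, 0, 0, 0, 0, 0.06, 0, 0, 0, 0, 0, 0, 0.06]
}}

```text
time: 15.15
tool_pos: [0.4518, -0.276, 0.1465]
eef_rot: [[-1.0, -0.003, 0.001], [-0.003, 1.0, 0.0], [-0.001, 0.0, -1.0]]
contact_force: [-0.2, 0.3, -0.4]
gripper_width: 0.0627
grip_force: 44.0
```

```bash
python3 - <<'E'
from h import *
print(np.mean([ (read_camera("top") is None) or get_state()["tool_pos"] for i in range(4)],0))
C=cal("wrist");im=read_camera("wrist");cv2.imwrite("pics/w8.png",im)
print(proj(C,[.449,-.2745,.062]))
E
```

```text
[ 0.4513491  -0.27631165  0.1463388 ]
[321.06940869 206.02497633]
```

View pics/w8.png

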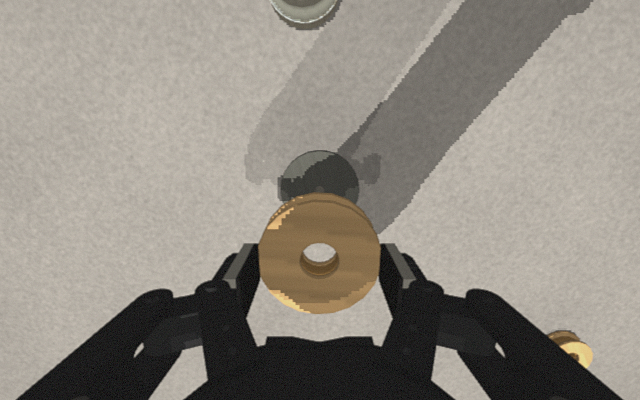

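Request:
{"api": "jog_arm", "payload": {
  "deltas": [0, 0.0005, 0.035, 0, 0, 0, 0.06, 0, 0, 0.03, 0, 0, 0, 0.06, 0, 0, 0.008, 0, 0, 0, 0.06, 0, 0, 0.008, 0, 0, 0, 0.06, 0, 0, 0.008, 0, 0, 0, 0.06, 0, 0, 0, 0, 0, 0, 0.06, 0, 0, 0, 0, 0, 0, 0.06]
}}

```text
time: 16.1
tool_pos: [0.4505, -0.2769, 0.0582]
eef_rot: [[-1.0, -0.0, 0.001], [-0.0, 1.0, -0.001], [-0.001, -0.001, -1.0]]
contact_force: [-0.1, -0.5, -0.8]
gripper_width: 0.0626
grip_force: 44.3
```

Request:
{"api": "jog_arm", "payload": {
  "deltas": [0, 0, 0.02, 0, 0, 0, 0.06, 0, 0, 0.014, 0, 0, 0, 0.06, 0, 0, 0.004, 0, 0, 0, 0.06, 0, 0, 0, 0, 0, 0, 0.06, 0, 0, 0, 0, 0, 0, 0.06]
}}

```text
time: 16.6
tool_pos: [0.4508, -0.2771, 0.0204]
eef_rot: [[-1.0, -0.0, 0.002], [-0.0, 1.0, -0.001], [-0.002, -0.001, -1.0]]
contact_force: [-0.3, 0.7, -0.7]
gripper_width: 0.0629
grip_force: 44.3
```

Request:
{"api": "jog_arm", "payload": {
  "deltas": [0, 0, 0.003, 0, 0, 0, 0.06, 0, 0, 0, 0, 0, 0, 0.06, 0, 0, 0, 0, 0, 0, 0.075, 0, 0, 0, 0, 0, 0, 0.085, 0, 0, 0, 0, 0, 0, 0.085, 0, 0, 0, 0, 0, 0, 0.085, 0, 0, -0.035, 0, 0, 0, 0.085, 0, 0, -0.035, 0, 0, 0, 0.085, 0, 0, -0.03, 0, 0, 0, 0.085, 0, 0, 0, 0, 0, 0, 0.085, 0, 0, 0, 0, 0, 0, 0.085]
}}

```text
time: 17.7
tool_pos: [0.4502, -0.2766, 0.1167]
eef_rot: [[-1.0, -0.0, 0.001], [-0.0, 1.0, -0.0], [-0.001, -0.0, -1.0]]
contact_force: [-1.5, 1.0, -0.9]
gripper_width: 0.085
grip_force: 0.0
```

```bash
python3 look.py .449 -.2745 .028 .066 w9
```

```text
pred [321.1 205.2] r 39.2
[318.  200.   43.4] [ 0.4445 -0.2771  0.028 ]
[377. 221.  26.] [ 0.4632 -0.2266  0.028 ]
[269.  198.   12.8] [ 0.4427 -0.3181  0.028 ]
[374.  153.   13.7] [ 0.4054 -0.2323  0.028 ]
[303.  223.   15.3] [ 0.465 -0.29   0.028]
tcp [ 0.4493 -0.276   0.1156] [-0.001  0.001 -1.   ]
```

Request:
{"api": "jog_arm", "payload": {
  "deltas": [-0.025, 0.0365, 0, 0, 0, 0, 0.085, -0.025, 0.0365, 0, 0, 0, 0, 0.085, -0.025, 0.0365, 0, 0, 0, 0, 0.085, -0.025, 0.0365, 0, 0, 0, 0, 0.085, -0.025, 0.0365, 0, 0, 0, 0, 0.085, -0.025, 0.0365, 0, 0, 0, 0, 0.085, -0.025, 0.0365, 0, 0, 0, 0, 0.085, -0.025, 0.0365, 0, 0, 0, 0, 0.085, 0, 0, 0, 0, 0, 0, 0.085, 0, 0, 0, 0, 0, 0, 0.085]
}}

```text
time: 18.75
tool_pos: [0.6486, 0.0177, 0.1135]
eef_rot: [[-1.0, -0.004, -0.005], [-0.004, 1.0, 0.0], [0.005, 0.0, -1.0]]
contact_force: [-1.4, -0.1, 1.0]
gripper_width: 0.0847
grip_force: 0.0
```

```bash
python3 look.py .648 .017 .020 .052 w10
python3 -c "
import cv2,numpy as np
cv2.imwrite('pics/c9.png',np.hstack([cv2.imread('pics/w9.png')[100:300,170:470],cv2.imread('pics/w10.png')[100:300,170:470]]))"
```

```text
pred [317.8 204.7] r 30.2
[316.  205.   29.5] [0.6483 0.0154 0.02  ]
[316.  205.   14.8] [0.6483 0.0154 0.02  ]
[274.  190.   21.1] [ 0.6351 -0.0201  0.02  ]
[266.  202.   15.2] [ 0.6457 -0.0274  0.02  ]
[274.  224.   18.1] [ 0.6658 -0.0214  0.02  ]
tcp [0.6484 0.0151 0.1141] [-0.004 -0.001 -1.   ]
```

View pics/c9.png

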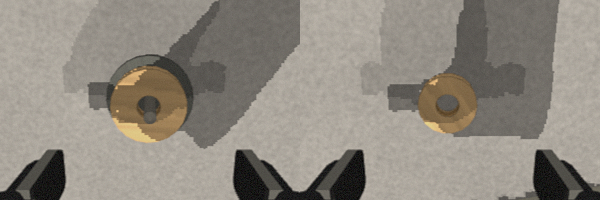

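Request:
{"api": "jog_arm", "payload": {
  "deltas": [0, 0, 0.03, 0, 0, 0, 0.085, 0, 0, 0.03, 0, 0, 0, 0.085, 0, 0, 0.03, 0, 0, 0, 0.085, 0, 0, 0.013, 0, 0, 0, 0.085, 0, 0, 0, 0, 0, 0, 0.07, 0, 0, 0, 0, 0, 0, 0.045, 0, 0, 0, 0, 0, 0, 0.045, 0, 0, 0, 0, 0, 0, 0.045, 0, 0, 0, 0, 0, 0, 0.045, 0, 0, 0, 0, 0, 0, 0.045, 0, 0, 0, 0, 0, 0, 0.045],
  "grip_force": 35
}}

```text
time: 19.9
tool_pos: [0.6513, 0.0149, 0.0158]
eef_rot: [[-1.0, 0.0, 0.004], [0.0, 1.0, -0.001], [-0.004, -0.001, -1.0]]
contact_force: [-2.3, -1.0, 6.4]
gripper_width: 0.0487
grip_force: 36.0
```

Request:
{"api": "jog_arm", "payload": {
  "deltas": [0, 0, -0.04, 0, 0, 0, 0.045, 0, 0, -0.04, 0, 0, 0, 0.045, 0.025, -0.0365, -0.04, 0, 0, 0, 0.045, 0.025, -0.0365, -0.01, 0, 0, 0, 0.045, 0.025, -0.0365, 0, 0, 0, 0, 0.045, 0.025, -0.0365, 0, 0, 0, 0, 0.045, 0.025, -0.0365, 0, 0, 0, 0, 0.045, 0.025, -0.0365, 0, 0, 0, 0, 0.045, 0.024, -0.0365, 0, 0, 0, 0, 0.045, 0.024, -0.0365, 0, 0, 0, 0, 0.045, 0, 0, 0, 0, 0, 0, 0.045, 0, 0, 0, 0, 0, 0, 0.045]
}}

```text
time: 21.1
tool_pos: [0.4553, -0.2719, 0.1375]
eef_rot: [[-1.0, 0.004, 0.001], [0.004, 1.0, -0.0], [-0.001, -0.0, -1.0]]
contact_force: [-0.0, 1.3, -0.9]
gripper_width: 0.048
grip_force: 36.2
```

Request:
{"api": "jog_arm", "payload": {
  "deltas": [0, 0, 0, 0, 0, 0, 0.045, 0, 0, 0, 0, 0, 0, 0.045]
}}

```text
time: 21.3
tool_pos: [0.4572, -0.2688, 0.1369]
eef_rot: [[-1.0, -0.004, 0.001], [-0.004, 1.0, 0.001], [-0.001, 0.001, -1.0]]
contact_force: [-0.1, 0.4, -1.3]
gripper_width: 0.0479
grip_force: 36.2
```

```bash
python3 - <<'E'
from h import *
print(np.mean([ (read_camera("top") is None) or get_state()["tool_pos"] for i in range(4)],0))
C=cal("wrist");im=read_camera("wrist");cv2.imwrite("pics/w11.png",im)
t=get_state()["tool_pos"];print(t,proj(C,[.449,-.2745,.062]),proj(C,t+[0,0,.009]))
E
```

```text
[ 0.45677113 -0.26930561  0.13685919]
[ 0.456328   -0.26992622  0.13681611] [312.50159298 202.80939106] [317.92576662 262.64970466]
```

View pics/w11.png

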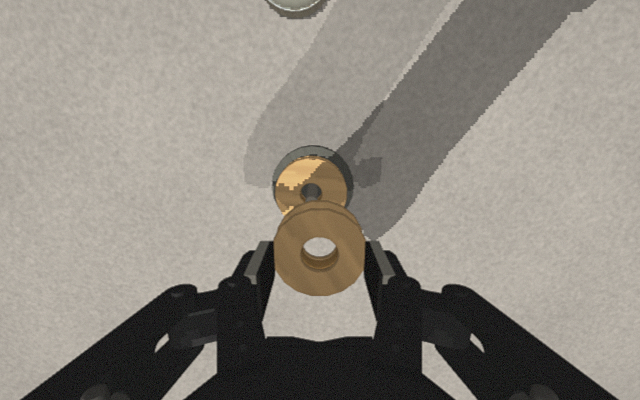

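```bash
python3 - <<'E'
from h import *
C=cal("wrist");t=get_state()["tool_pos"];print(C[0][0,0])
for zz in(.004,.006,.009):print(plane(C,(319.5,253),t[2]+zz)-t)
# apparent diameter 52mm at cols 274-366 -> depth
d=C[0][0,0]*.052/92;p=C[2]+C[1]@(np.linalg.solve(C[0],[319.5,252.5,1])*d);print("by size",p-t)
h=C[0][0,0]*.020/37.5;print("by hole",C[2]+C[1]@(np.linalg.solve(C[0],[319.5,253,1])*h)-t)
E
```

```text
287.5803390087574
[-0.00316914  0.00060182  0.004     ]
[-0.00416591  0.00059706  0.006     ]
[-0.00566106  0.00058991  0.009     ]
by size [ 0.00097794  0.00062273 -0.00494477]
by hole [-0.00290555  0.00060308  0.0034711 ]
```

Request:
{"api": "jog_arm", "payload": {
  "deltas": [0.0047, -0.0057, 0, 0, 0, 0, 0.045, 0, 0, 0, 0, 0, 0, 0.045, 0, 0, 0, 0, 0, 0, 0.045, 0, 0, 0.03, 0, 0, 0, 0.045, 0, 0, 0.02, 0, 0, 0, 0.045, 0, 0, 0, 0, 0, 0, 0.045, 0, 0, 0, 0, 0, 0, 0.045]
}}

```text
time: 22.25
tool_pos: [0.4512, -0.2763, 0.0871]
eef_rot: [[-1.0, -0.0, -0.0], [-0.0, 1.0, 0.0], [0.0, 0.0, -1.0]]
contact_force: [0.2, -0.7, -0.1]
gripper_width: 0.0481
grip_force: 36.3
```

```bash
python3 - <<'E'
from h import *
print(np.mean([ (read_camera("top") is None) or get_state()["tool_pos"] for i in range(4)],0))
E
```

```text
[ 0.45219225 -0.27692168  0.08821053]
```

Request:
{"api": "jog_arm", "payload": {
  "deltas": [0, 0, 0.008, 0, 0, 0, 0.045, 0, 0, 0.008, 0, 0, 0, 0.045, 0, 0, 0.005, 0, 0, 0, 0.045, 0, 0, 0, 0, 0, 0, 0.045, 0, 0, 0, 0, 0, 0, 0.045]
}}

```text
time: 22.95
tool_pos: [0.451, -0.2762, 0.0656]
eef_rot: [[-1.0, -0.0, -0.001], [-0.0, 1.0, 0.0], [0.001, 0.0, -1.0]]
contact_force: [-0.1, 0.2, -1.0]
gripper_width: 0.0481
grip_force: 36.3
```

Request:
{"api": "jog_arm", "payload": {
  "deltas": [0, 0, 0.009, 0, 0, 0, 0.045, 0, 0, 0.008, 0, 0, 0, 0.045, 0, 0, 0, 0, 0, 0, 0.045, 0, 0, 0, 0, 0, 0, 0.045]
}}

```text
time: 23.35
tool_pos: [0.4509, -0.2761, 0.0484]
eef_rot: [[-1.0, -0.0, -0.001], [-0.0, 1.0, 0.0], [0.001, 0.0, -1.0]]
contact_force: [0.5, -0.1, -1.1]
gripper_width: 0.0477
grip_force: 36.3
```

Request:
{"api": "jog_arm", "payload": {
  "deltas": [0, 0, 0.003, 0, 0, 0, 0.045, 0, 0, 0, 0, 0, 0, 0.045]
}}

```text
time: 23.55
tool_pos: [0.4511, -0.2763, 0.0458]
eef_rot: [[-1.0, -0.0, -0.0], [-0.0, 1.0, 0.0], [0.0, 0.0, -1.0]]
contact_force: [-1.1, -0.4, -0.8]
gripper_width: 0.0482
grip_force: 36.3
```

Request:
{"api": "jog_arm", "payload": {
  "deltas": [0, 0, 0.002, 0, 0, 0, 0.045, 0, 0, 0, 0, 0, 0, 0.06, 0, 0, 0, 0, 0, 0, 0.085, 0, 0, 0, 0, 0, 0, 0.085, 0, 0, 0, 0, 0, 0, 0.085, 0, 0, -0.035, 0, 0, 0, 0.085, 0, 0, -0.035, 0, 0, 0, 0.085, 0, 0, -0.015, 0, 0, 0, 0.085, 0, 0, 0, 0, 0, 0, 0.085, 0, 0, 0, 0, 0, 0, 0.085]
}}

```text
time: 24.55
tool_pos: [0.4509, -0.276, 0.1285]
eef_rot: [[-1.0, -0.0, -0.0], [-0.0, 1.0, 0.0], [0.0, 0.0, -1.0]]
contact_force: [-0.0, 1.0, 0.5]
gripper_width: 0.0848
grip_force: 0.0
```

```bash
python3 look.py .449 -.2745 .048 .052 w12
```

```text
pred [320.4 207.4] r 31.9
[319.  207.   31.6] [ 0.4487 -0.2757  0.048 ]
[319. 207.  16.] [ 0.4487 -0.2757  0.048 ]
[268.  197.   13.4] [ 0.4402 -0.3167  0.048 ]
[373.  200.   16.4] [ 0.4428 -0.232   0.048 ]
[370.  233.   12.2] [ 0.4715 -0.233   0.048 ]
[272.  165.   12.1] [ 0.4143 -0.3123  0.048 ]
tcp [ 0.4504 -0.2757  0.1277] [-0.002  0.001 -1.   ]
```

Request:
{"api": "jog_arm", "payload": {
  "deltas": [0, 0.0355, 0, 0, 0, 0, 0.085, 0, 0.0355, 0, 0, 0, 0, 0.085, 0, 0.0355, 0, 0, 0, 0, 0.085, 0, 0.0355, 0, 0, 0, 0, 0.085, 0, 0.0355, 0, 0, 0, 0, 0.085, 0, 0.0355, 0, 0, 0, 0, 0.085, 0, 0.0355, 0, 0, 0, 0, 0.085, 0, 0.0355, 0, 0, 0, 0, 0.085, 0, 0.0355, 0, 0, 0, 0, 0.085, 0, 0.0355, 0, 0, 0, 0, 0.085, 0, 0, 0, 0, 0, 0, 0.085, 0, 0, 0, 0, 0, 0, 0.085]
}}

```text
time: 25.8
tool_pos: [0.4498, 0.0793, 0.1274]
eef_rot: [[-1.0, -0.003, -0.003], [-0.003, 1.0, -0.001], [0.003, -0.001, -1.0]]
contact_force: [0.3, -0.4, -0.2]
gripper_width: 0.085
grip_force: 0.0
```

```bash
python3 look.py .450 .077 .020 .040 w13
python3 -c "
import cv2,numpy as np
cv2.imwrite('pics/c12.png',np.hstack([cv2.imread('pics/w12.png')[100:300,170:470],cv2.imread('pics/w13.png')[100:300,170:470]]))"
```

```text
pred [316.2 201. ] r 22.1
[316.  202.   16.8] [0.4509 0.0768 0.02  ]
[323.  230.   16.6] [0.4782 0.0833 0.02  ]
[327.  173.   19.2] [0.4243 0.0865 0.02  ]
[301.  163.   13.1] [0.4155 0.0637 0.02  ]
tcp [0.4501 0.0779 0.1276] [-0.003 -0.001 -1.   ]
```

View pics/c12.png

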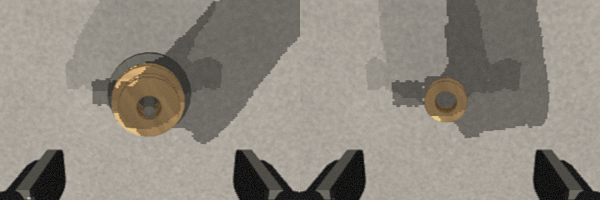

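Request:
{"api": "jog_arm", "payload": {
  "deltas": [0, -0.0013, 0.03, 0, 0, 0, 0.085, 0, 0, 0.035, 0, 0, 0, 0.085, 0, 0, 0.035, 0, 0, 0, 0.075, 0, 0, 0.016, 0, 0, 0, 0.065, 0, 0, 0, 0, 0, 0, 0.055, 0, 0, 0, 0, 0, 0, 0.035, 0, 0, 0, 0, 0, 0, 0.03, 0, 0, 0, 0, 0, 0, 0.03, 0, 0, 0, 0, 0, 0, 0.03, 0, 0, 0, 0, 0, 0, 0.03, 0, 0, 0, 0, 0, 0, 0.03],
  "grip_force": 30
}}

```text
time: 26.95
tool_pos: [0.4516, 0.0776, 0.0135]
eef_rot: [[-1.0, -0.001, 0.001], [-0.001, 1.0, 0.0], [-0.001, 0.0, -1.0]]
contact_force: [0.1, 0.9, 3.0]
gripper_width: 0.0375
grip_force: 30.2
```

Request:
{"api": "jog_arm", "payload": {
  "deltas": [0, 0, -0.04, 0, 0, 0, 0.03, 0, 0, -0.05, 0, 0, 0, 0.03, 0, -0.0355, -0.04, 0, 0, 0, 0.03, 0, -0.0355, -0.01, 0, 0, 0, 0.03, 0, -0.0355, 0, 0, 0, 0, 0.03, 0, -0.0355, 0, 0, 0, 0, 0.03, 0, -0.0355, 0, 0, 0, 0, 0.03, 0, -0.0355, 0, 0, 0, 0, 0.03, 0, -0.0355, 0, 0, 0, 0, 0.03, 0, -0.0355, 0, 0, 0, 0, 0.03, 0, -0.0355, 0, 0, 0, 0, 0.03, 0, -0.033, 0, 0, 0, 0, 0.03]
}}

```text
time: 28.15
tool_pos: [0.4508, -0.2743, 0.1503]
eef_rot: [[-1.0, 0.0, -0.0], [0.0, 1.0, -0.0], [0.0, -0.0, -1.0]]
contact_force: [1.4, 0.6, -0.1]
gripper_width: 0.0375
grip_force: 30.4
```

Request:
{"api": "jog_arm", "payload": {
  "deltas": [0, 0, 0, 0, 0, 0, 0.03, 0, 0, 0, 0, 0, 0, 0.03, 0, 0, 0, 0, 0, 0, 0.03]
}}

```text
time: 28.45
tool_pos: [0.4515, -0.271, 0.15]
eef_rot: [[-1.0, -0.002, -0.0], [-0.002, 1.0, 0.002], [0.0, 0.002, -1.0]]
contact_force: [0.1, 0.9, -1.5]
gripper_width: 0.0377
grip_force: 30.4
```

```bash
python3 - <<'E'
from h import *
print(np.mean([ (read_camera("top") is None) or get_state()["tool_pos"] for i in range(4)],0))
C=cal("wrist");im=read_camera("wrist");cv2.imwrite("pics/w14.png",im[80:330,170:470])
t=get_state()["tool_pos"];print(t,proj(C,[.449,-.2745,.062])-[170,80],[proj(C,t+[0,0,z])-[170,80] for z in(.004,.009)])
E
```

```text
[ 0.45165309 -0.27100683  0.15020896]
[ 0.45153538 -0.27164965  0.15035566] [144.75887506 123.75738796] [array([147.77444889, 178.2733602 ]), array([147.7413439 , 182.82262655])]
```

View pics/w14.png

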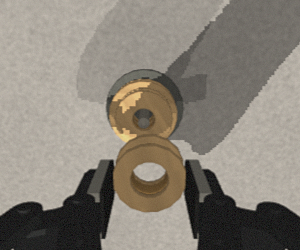

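Request:
{"api": "jog_arm", "payload": {
  "deltas": [0, -0.0048, 0, 0, 0, 0, 0.03, 0, 0, 0, 0, 0, 0, 0.03, 0, 0, 0.035, 0, 0, 0, 0.03, 0, 0, 0.025, 0, 0, 0, 0.03, 0, 0, 0, 0, 0, 0, 0.03, 0, 0, 0, 0, 0, 0, 0.03]
}}

```text
time: 29.3
tool_pos: [0.4512, -0.2778, 0.0905]
eef_rot: [[-1.0, -0.0, -0.0], [-0.0, 1.0, 0.0], [0.0, 0.0, -1.0]]
contact_force: [1.2, -0.4, 1.0]
gripper_width: 0.0373
grip_force: 30.4
```

Request:
{"api": "jog_arm", "payload": {
  "deltas": [0, 0, 0.007, 0, 0, 0, 0.03, 0, 0, 0.007, 0, 0, 0, 0.03, 0, 0, 0.007, 0, 0, 0, 0.03, 0, 0, 0, 0, 0, 0, 0.03, 0, 0, 0, 0, 0, 0, 0.03]
}}

```text
time: 29.8
tool_pos: [0.4511, -0.2775, 0.0692]
eef_rot: [[-1.0, -0.0, -0.0], [-0.0, 1.0, 0.0], [0.0, 0.0, -1.0]]
contact_force: [0.6, 0.0, -0.1]
gripper_width: 0.0377
grip_force: 30.4
```

Request:
{"api": "jog_arm", "payload": {
  "deltas": [0, 0.0015, 0.004, 0, 0, 0, 0.03, 0, 0, 0.003, 0, 0, 0, 0.03, 0, 0, 0, 0, 0, 0, 0.03, 0, 0, 0, 0, 0, 0, 0.03]
}}

```text
time: 30.2
tool_pos: [0.4512, -0.2761, 0.0622]
eef_rot: [[-1.0, -0.0, -0.0], [-0.0, 1.0, 0.0], [0.0, 0.0, -1.0]]
contact_force: [0.5, 0.6, -0.0]
gripper_width: 0.0373
grip_force: 30.4
```

Request:
{"api": "jog_arm", "payload": {
  "deltas": [0, 0, 0.002, 0, 0, 0, 0.03, 0, 0, 0, 0, 0, 0, 0.03, 0, 0, 0, 0, 0, 0, 0.03]
}}

```text
time: 30.5
tool_pos: [0.4516, -0.2763, 0.0614]
eef_rot: [[-1.0, -0.0, 0.001], [-0.0, 1.0, -0.0], [-0.001, -0.0, -1.0]]
contact_force: [-1.5, 1.5, 5.5]
gripper_width: 0.0375
grip_force: 30.8
```

Contact (5.5 N): seated. Release, retreat and check.

Request:
{"api": "jog_arm", "payload": {
  "deltas": [0, 0, 0, 0, 0, 0, 0.05, 0, 0, 0, 0, 0, 0, 0.07, 0, 0, 0, 0, 0, 0, 0.085, 0, 0, 0, 0, 0, 0, 0.085, 0, 0, -0.03, 0, 0, 0, 0.085, 0, 0, -0.03, 0, 0, 0, 0.085, 0, 0, -0.02, 0, 0, 0, 0.085, 0, 0.03, 0, 0, 0, 0, 0.085, 0, 0.04, -0.01, 0, 0, 0, 0.085, 0, 0.04, -0.01, 0, 0, 0, 0.085, 0, 0, 0, 0, 0, 0, 0.085, 0, 0, 0, 0, 0, 0, 0.085]
}}

```text
time: 31.7
tool_pos: [0.4515, -0.1652, 0.1606]
eef_rot: [[-1.0, -0.003, 0.001], [-0.003, 1.0, -0.0], [-0.001, -0.0, -1.0]]
contact_force: [-0.0, -0.3, 0.1]
gripper_width: 0.0852
grip_force: 0.0
```

```bash
python3 - <<'E'
from h import *
w=read_camera("wrist");s=read_camera("side")
f=lambda i,f:cv2.resize(i,(400,300),interpolation=cv2.INTER_CUBIC)
cv2.imwrite("pics/fin.png",np.vstack([np.hstack([f(s[95:155,325:405],0),f(s[230:320,205:325],0)]),np.hstack([f(w[50:350,0:400],0),f(read_camera("top")[100:400,150:550],0)])]))
E
```

```text
(no output)
```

View pics/fin.png

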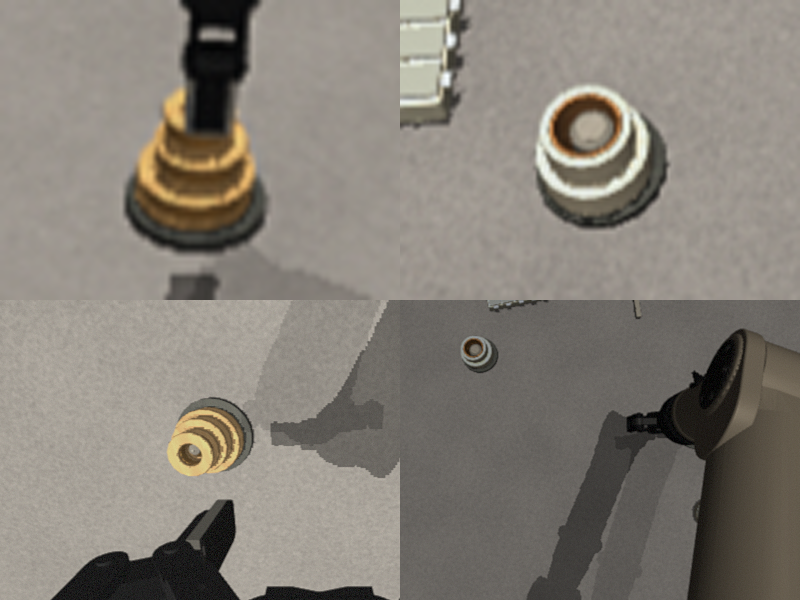

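Both stacks are flat, in order and threaded: the spools on the thin post, the tapes on the thick one, with the robot clear of both.

```bash
python3 -c "
from cell import bot, read_camera, get_calibration, get_state
print(bot.finish_job())"
```

```text
the job is handed in; nothing more can be done
None
```

The job is handed in after about 32 s of robot time: both tapes are on the thick post and the three spools on the thin post, largest at the bottom, and the final pictures show each lying flat on the one below. I did not touch the pliers, bead box or paint jar, but no last check of their positions was made.

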